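Click the sliding spoon hook into the orange notch

TASK

The spoon hangs from a blue hook carriage that slides along the rail on top of the white pegboard. With the fingertips, push the carriage along the rail until it clicks into the notch of the orange clip (not the grey one) and stays seated there, then take the hand away. Do not pinch the carriage between the fingers, and leave the other things on the counter where they stand.

Things in the scene. Friction and masses are not known exactly. Their poses are not given: they have to be found in the camera images.
- pegboard: White free-standing pegboard, 460 mm wide, 12 mm thick, with an aluminium rail 24 mm wide along its top edge; fixed to the counter. Origin: on the counter under the board's middle; x square to the board (away from the robot), y along the rail, z up. Rail top face 172 mm above the counter. An orange measuring cup hangs on its far face near the -y end, below the rail.
- carriage: Blue hook carriage, slides on the rail along the pegboard's y only, cannot come off; firm stops 185 mm either side of the rail's middle. Origin: its middle, level with the rail's top face; axes as the pegboard's. Deck 40 (x) by 50 mm (y), top 19 mm above the origin. A spoon swings from its +x side. Friction about 1.2 N; stays where left. Starts between the two clips.
- push_tab (a point): Middle of the top of the carriage's upright blue push tab, marked by a white line along x. The tab is a block 30 mm (x) by 14 mm (y, along the rail) in the middle of the deck, 50 mm tall above it; this point is 69 mm above the rail's top face. Its +y and -y faces are the ones to push.
- orange_clip: Orange clip on the rail, fixed, 40 mm along it, with flat orange tongues 16 mm wide reaching 50 mm out to both sides (x), 18 mm below the rail's top. Origin: its notch, at the clip's middle, level with the rail's top face; axes as the pegboard's. When the carriage is seated its origin lies on this one. Nothing on the clip rises over 5 mm above the rail.
- orange_notch (a point): The notch of the orange clip (same point as its origin). A spring ball under the carriage climbs a hump: from 20 mm before the notch the push jumps to about 6 N, easing to the crest at 10 mm before it; from about 6 mm on the carriage snaps into the notch by itself, ahead of the finger (the force dip). Pushed over 10 mm past the notch it leaves on the other side; it can be pushed back.
- grey_clip: Grey clip on the rail, the same shape with the same kind of notch: the wrong one. The two clips stand on opposite sides of the carriage, which is on which side varies.
- jar: Glass jar with a wooden lid, 80 mm across, 124 mm tall, on the counter beyond the board; origin under its middle.
- bowl: Blue melamine bowl, 130 mm across, 55 mm tall, beyond the board; origin under its middle.
- silicone_lid: Green silicone cup lid with a small knob, 94 mm across, 23 mm tall, beyond the board; origin under its middle.
- mug: White mug, 80 mm across, 90 mm tall, on the robot's side of the board; origin under its middle.
- pepper_mill: Dark wooden pepper mill, 54 mm across, 140 mm tall, on the robot's side of the board; origin under its middle.

How it is judged:
By the outcome, as a careful person would: the job done as asked, in the order asked, and still so for the second after the job is handed in, with the robot touching nothing.
It also fails if it takes over 40 s, if anything falls off the work surface, if the arm or the gripper's body presses on something with over 40 N, if the wrist force passes 120 N, or if a joint passes its speed limit or range.

ROBOT

A 6-joint arm with a two-finger parallel gripper is mounted at the origin on the work surface. World frame = base frame: x ahead of the robot, y to its left, z up, the work surface at z = 0. Lengths are in m, angles in rad, forces in N, time in s.
With the tool pointing down it reaches from about 0.25 to 0.8 m from the base axis. Payload 3.9 kg.
Tool frame: the origin (TCP) lies at the very end of the fingers, on their centre line; the grasp point (between the pads) lies 19 mm behind it; z points along the fingers, y is the line along which they close (so a half turn about z gives the same grasp; the last joint's range is limited). The gripper opens to 85 mm and grips with 20 to 120 N. Pads are 22 mm wide; open, the fingers measure 114 mm over their backs; the gripper's body (76 mm by 85 mm) begins 54 mm behind the grasp point. The pads swing forward as they close: fully open they stand 13 mm farther back than shut.
Start: joints at [1.296, 0.26, -0.138, 1.173, 0, 1.571], TCP at [0.142, 0.505, 0.231] pointing down, gripper open.
Joint ranges: [-2.78, 2.78], [-0.83, 1.72], [-1.28, 1.37], [-1.9, 2.12], [-1.57, 1.48], [-3.14, 3.14]. Speed limits (rad/s): [2.57, 2.57, 3.14, 3.14, 3.14, 3.14].

INTERFACE

Orientations are given as a rotation vector (axis times angle).
In Python, from bench import readout, read_camera, robot gives the robot as it stands.
- The arm moves only by the tool send_rows, never from a script. Its argument "moves" is a list of rows, each a list of 5 numbers: the opening, from 0 (shut) to 1 (fully open), then the shift along the tool's x, y, z in m, then the turn about the tool's z in degrees. In form: [[jaw, x, y, z, turn], ...]. A call has 1 to 12 rows; each row is the pose to reach, as a shift and turn from the pose commanded when the call began, along the tool's axes at that moment; what a row does not reach only later rows make up. A row lasts 1/8 s, in which the tool goes at most 62.5 mm and 10.7 degrees, less where a joint would pass 70% of its speed; a pose out of reach is approached as far as the arm can. A call with a gripper value outside its range is refused whole. The fingers move at their own pace and stop on an object; "force" is the grip in N (left out, the last holds). Time passes only in rows, so rows that repeat a pose let the fingers close. It gives the time, the measured TCP pose, the force, the opening and the grip force at its end, in the units of the state.
- readout.get_state(): the state, without advancing time (a new reading comes with each control period).
- read_camera(name): name is "scene" or "top" or "wrist"; returns a dict with "frame" (420x560x3 uint8, red, green, blue), "z_map" (420x560 float32, m along the optical axis (not along the pixel's ray), 0 where there is no reading), "mtx" (3x3 intrinsics, pixels), "world_to_cam" (4x4, takes a point from world to camera coordinates). Camera axes: x right, y down, z forward; pixel columns grow to the right and rows downward; lengths in m; the calibration is good to about 2 mm. The wrist camera is an equidistant fisheye: a pixel r from the principal point sees the ray r / f radians off the axis. A picture is of the moment at which its call begins.
- robot.job_done(): hands the job in; it is judged then, once.
The state is a dict: "t": time; "q": joint angles; "joint_velocities": joint speeds; "joint_torque": joint torques, N m; "position": TCP position; "ee_rot": TCP orientation; "ft_force": force on the tool from outside, world axes, zero at the start; "wrist_torque": the same for the moment, N m; "opening": opening from 0.0 (shut) to 1.0 (fully open); "gripper_force": force on a finger pad.
Only numpy, scipy, OpenCV 4.12 (cv2) and the standard library are available. Lean on these libraries where they do the work, as an engineer would, in place of code of your own. Each camera call takes 0.05 s, during which the arm holds its last target. There are 200 camera calls.

## Working session

There is one attempt and no reset: what is moved stays moved. The work goes in short steps, Python scripts to look and compute and a tool call to move; the robot and the scene stay as the last step left them, time stands still between calls to the robot, and variables do not carry over. Pictures are saved under pics/ and viewed, at most 10 in all, crops included, and the job is handed in when it is done.

Besides the shell and the picture viewer there is one more tool, called after "Call:" as name(argument=value, ...) on one line, values as JSON. send_rows: Moves the arm, as the interface text tells. Its arguments: {"type":"object","properties":{"moves":{"type":"array"},"force":{"type":"number"}},"required":["moves"]}

```bash
mkdir -p pics
python3 - <<'E'
from bench import readout, read_camera, robot
import cv2,numpy as np
s=readout.get_state();print({k:np.round(s[k],3) for k in s})
for n in("scene","top"):
    c=read_camera(n);cv2.imwrite(f"pics/{n}0.png",c["frame"][:,:,::-1]);np.savez(f"{n}0.npz",**c);print(n,c["mtx"],c["world_to_cam"])
E
```

```text
{'t': np.float64(0.0), 'q': array([ 1.296,  0.261, -0.139,  1.173, -0.   ,  1.571]), 'joint_velocities': array([ 0.002, -0.001,  0.001,  0.001,  0.   ,  0.   ]), 'joint_torque': array([-0.0000e+00, -4.0568e+01,  2.5392e+01,  1.9000e-02, -0.0000e+00,
       -0.0000e+00]), 'position': array([0.142, 0.505, 0.23 ]), 'ee_rot': array([-4.300e-01, -3.112e+00,  3.000e-03]), 'ft_force': array([ 0.117,  0.114, -0.221]), 'wrist_torque': array([ 0.039, -0.027, -0.024]), 'gripper_force': np.float64(0.0), 'opening': np.float64(1.0)}
scene [[448.8208625    0.         270.31002567]
 [  0.         448.8208625  218.56839752]
 [  0.           0.           1.        ]] [[-0.09511595  0.99531927 -0.01710282  0.05853217]
 [ 0.72741443  0.05776483 -0.68376273 -0.3035193 ]
 [-0.67957428 -0.07747758 -0.72950396  1.4882728 ]
 [ 0.          0.          0.          1.        ]]
top [[405.65398064   0.         277.69870601]
 [  0.         405.65398064 202.49817967]
 [  0.           0.           1.        ]] [[-0.00456502 -0.99985689 -0.01629018  0.00177462]
 [-0.99484611  0.00619106 -0.10120714  0.5698075 ]
 [ 0.10129351  0.01574421 -0.994732    1.02464232]
 [ 0.          0.          0.          1.        ]]
```

View pics/scene0.png

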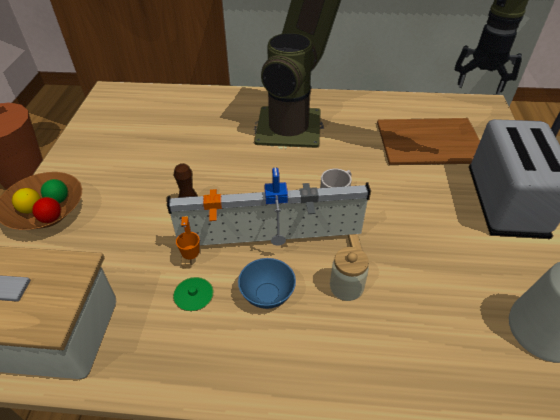

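View pics/top0.png

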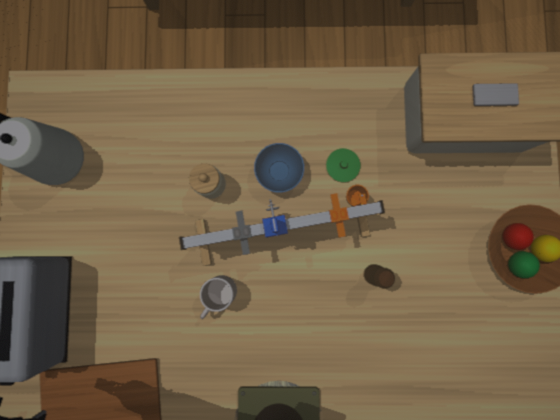

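The top view shows the carriage at (275,225), the orange clip at (339,214) on the -y side, the grey clip at (242,232) on the +y side, and the spoon on the far side. So the push goes along -y on the tab's +y face. Next I measure with colour and depth.

```bash
cat > h.py <<'E'
import numpy as np,cv2
def cloud(c):
    z=c["z_map"];v,u=np.indices(z.shape);K=c["mtx"]
    P=np.stack([(u-K[0,2])/K[0,0]*z,(v-K[1,2])/K[1,1]*z,z],-1)
    T=np.linalg.inv(c["world_to_cam"]);W=P@T[:3,:3].T+T[:3,3];W[z==0]=np.nan
    return W
def ray(c,u,v,h):
    T=np.linalg.inv(c["world_to_cam"]);K=c["mtx"]
    d=T[:3,:3]@[(u-K[0,2])/K[0,0],(v-K[1,2])/K[1,1],1];o=T[:3,3]
    return o+d*(h-o[2])/d[2]
def hsv(c): return cv2.cvtColor(c["frame"],cv2.COLOR_RGB2HSV)
E
python3 - <<'E'
from h import *
for n in("top","scene"):
    c=dict(np.load(n+"0.npz"));W=cloud(c);H=hsv(c)
    x,y,z=W[...,0],W[...,1],W[...,2]
    roi=(x>.3)&(x<.62)&(abs(y)<.35)
    rail=roi&(abs(z-.172)<.006)&(H[...,1]<60)&(H[...,2]>90)
    p=W[rail];f=cv2.fitLine(p[:,:2].astype(np.float32),cv2.DIST_HUBER,0,.01,.01).ravel()
    d=f[:2]*np.sign(f[1]);t=(p[:,:2]-f[2:])@d
    print(n,"rail n",len(p),"zmed",np.median(p[:,2]),"dir",d,"yaw",np.degrees(np.arctan2(-d[0],d[1])),"len",t.min(),t.max(),"mid",f[2:]+d*(t.min()+t.max())/2)
    org=roi&(H[...,0]>5)&(H[...,0]<16)&(H[...,1]>200)&(H[...,2]>150)&(z>.145)&(z<.185)
    blue=roi&(H[...,0]>105)&(H[...,0]<125)&(H[...,1]>150)&(z>.15)
    tab=blue&(z>.23)
    nrm=np.array([d[1],-d[0]])
    for nm,m in(("orange",org),("blue",blue),("tabtop",tab)):
        q=W[m];a=(q[:,:2]-f[2:])@d;b=(q[:,:2]-f[2:])@nrm
        vv,uu=np.nonzero(m)
        print(nm,len(q),"along",np.percentile(a,[3,50,97]).round(4),"across",np.percentile(b,[3,50,97]).round(4),"z",np.percentile(q[:,2],[3,50,97]).round(4),"cen",(f[2:]+d*np.mean([a.min(),a.max()])).round(4),"px",uu.min(),uu.max(),vv.min(),vv.max())
c=dict(np.load("top0.npz"));a=cv2.resize(c["frame"][170:260,170:400],None,fx=3.4,fy=3.4,interpolation=cv2.INTER_CUBIC);cv2.imwrite("pics/tz.png",a[:,:,::-1])
E
```

```text
top rail n 1571 zmed 0.17262011937500588 dir [-0.17145139  0.9851926 ] yaw 9.872216 len -0.2903739124785389 0.15632496691982947 mid [ 0.50633027 -0.01229818]Traceback (most recent call last):
  File "<stdin>", line 17, in <module>
    return _quantile_unchecked(
        a, q, axis, out, overwrite_input, method, keepdims, weights)
    return _ureduce(a,
                    func=_quantile_ureduce_func,
    ...<5 lines>...
                    overwrite_input=overwrite_input,
                    method=method)
    r = func(a, **kwargs)
    result = _quantile(arr,
                       quantiles=q,
    ...<2 lines>...
                       out=out,
                       weights=wgt)
    slices_having_nans = np.isnan(arr[-1, ...])
                                  ~~~^^^^^^^^^
IndexError: index -1 is out of bounds for axis 0 with size 0
```

```bash
cat >> h.py <<'E'
def measure(c):
    W=cloud(c);H=hsv(c);x,y,z=W[...,0],W[...,1],W[...,2]
    roi=(x>.3)&(x<.62)&(abs(y)<.35)
    rail=roi&(abs(z-.172)<.006)&(H[...,1]<60)&(H[...,2]>90)
    f=cv2.fitLine(W[rail][:,:2].astype(np.float32),cv2.DIST_HUBER,0,.01,.01).ravel()
    d=f[:2]*np.sign(f[1]);o=f[2:]-d*(f[3]/d[1]);nrm=np.array([d[1],-d[0]])   # o: rail line at y=0
    print("dir",d,"yaw",np.degrees(np.arctan2(-d[0],d[1])).round(2),"o",o)
    org=roi&(H[...,0]>3)&(H[...,0]<13)&(H[...,1]>215)&(z>.145)&(z<.19)
    blue=roi&(H[...,0]>105)&(H[...,0]<125)&(H[...,1]>150)&(z>.15)
    for nm,m in(("orange",org),("blue",blue),("tab",blue&(z>.205)),("rail",rail)):
        q=W[m]
        if not len(q): print(nm,"none");continue
        a=(q[:,:2]-o)@d;b=(q[:,:2]-o)@nrm;v,u=np.nonzero(m)
        print(nm,len(q),"along",np.percentile(a,[0,3,50,97,100]).round(4),"across",np.percentile(b,[0,50,100]).round(4),"z",np.percentile(q[:,2],[3,50,97]).round(4),"px",u.min(),u.max(),v.min(),v.max())
E
python3 - <<'E'
from h import *
for n in("top","scene"):
    print(n);measure(dict(np.load(n+"0.npz")))
c=dict(np.load("top0.npz"));a=cv2.resize(c["frame"][170:260,170:400],None,fx=3.4,fy=3.4,interpolation=cv2.INTER_CUBIC);cv2.imwrite("pics/tz.png",a[:,:,::-1])
print(hsv(c)[214,335:343],hsv(c)[225,268:284])
E
```

```text
top
dir [-0.17145139  0.9851926 ] yaw 9.87 o [0.50419 0.     ]
orange none
blue 161 along [-0.019  -0.0173  0.0152  0.0247  0.0255] across [-0.0194  0.004   0.0174] z [0.1891 0.1918 0.2419] px 264 284 216 235
tab 24 along [-0.003  -0.0028  0.0088  0.0107  0.0107] across [-0.0113  0.0042  0.0133] z [0.2381 0.2409 0.2436] px 270 277 218 230
rail 1571 along [-0.2358 -0.2256 -0.0314  0.2007  0.2109] across [-0.013  -0.0003  0.0533] z [0.1694 0.1726 0.1761] px 183 380 202 247
scene
dir [-0.17376737  0.98478675] yaw 10.01 o [0.5068008 0.       ]
orange 12 along [-0.1583 -0.1579 -0.1544 -0.1238 -0.123 ] across [-0.0066  0.0108  0.0476] z [0.1544 0.159  0.1782] px 204 220 197 220
blue 464 along [-0.0198 -0.0182  0.0027  0.0264  0.0287] across [-0.0196  0.0128  0.0215] z [0.1687 0.1919 0.2419] px 265 287 169 203
tab 104 along [-0.0018 -0.0017  0.0046  0.0114  0.0116] across [-0.0097  0.0118  0.0152] z [0.2069 0.2273 0.2431] px 273 279 169 188
rail 1217 along [-0.2343 -0.2246 -0.0284  0.2023  0.2132] across [-0.0162  0.0001  0.047 ] z [0.1695 0.1731 0.1762] px 170 367 185 209
[[ 13 197 141]
 [ 13 204 139]
 [ 13 195 137]
 [ 14 194 138]
 [ 14 195 140]
 [ 13 195 141]
 [ 13 199 140]
 [ 14 197 140]] [[111 160 129]
 [111 159 128]
 [111 158 124]
 [111 160 123]
 [111 147 132]
 [112  86 137]
 [116  37 138]
 [114  83 135]
 [112 143 127]
 [112 148 105]
 [113 132  91]
 [113 129  91]
 [112 132  91]
 [113 127  92]
 [113 130  92]
 [113 127  92]]
```

View pics/tz.png

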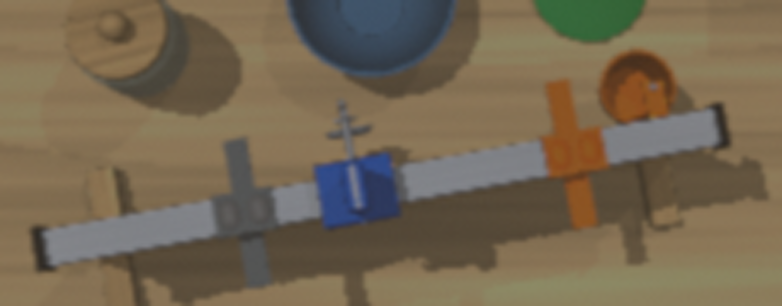

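The crop shows the carriage with its white-line tab at about (355,188), the orange clip at (575,152) and the grey clip at (243,212), all on the rail. My orange saturation threshold was too tight for this view, so I loosen it.

```bash
sed -i 's/(H\[...,0\]>3)&(H\[...,0\]<13)&(H\[...,1\]>215)/(H[...,0]>3)\&(H[...,0]<16)\&(H[...,1]>175)/' h.py
python3 - <<'E'
from h import *
for n in("top","scene"):
    print(n);measure(dict(np.load(n+"0.npz")))
from bench import readout
from scipy.spatial.transform import Rotation as R
s=readout.get_state();M=R.from_rotvec(s["ee_rot"]).as_matrix();print(M.round(3))
E
```

```text
top
dir [-0.17145139  0.9851926 ] yaw 9.87 o [0.50419 0.     ]
orange 354 along [-0.1584 -0.1559 -0.141  -0.126  -0.1234] across [-0.0485 -0.0013  0.0477] z [0.1537 0.1721 0.1777] px 330 347 194 236
blue 161 along [-0.019  -0.0173  0.0152  0.0247  0.0255] across [-0.0194  0.004   0.0174] z [0.1891 0.1918 0.2419] px 264 284 216 235
tab 24 along [-0.003  -0.0028  0.0088  0.0107  0.0107] across [-0.0113  0.0042  0.0133] z [0.2381 0.2409 0.2436] px 270 277 218 230
rail 1571 along [-0.2358 -0.2256 -0.0314  0.2007  0.2109] across [-0.013  -0.0003  0.0533] z [0.1694 0.1726 0.1761] px 183 380 202 247
scene
dir [-0.17376737  0.98478675] yaw 10.01 o [0.5068008 0.       ]
orange 372 along [-0.1592 -0.157  -0.1392 -0.1217 -0.1209] across [-0.053   0.0103  0.0476] z [0.1543 0.1672 0.178 ] px 203 221 189 220
blue 464 along [-0.0198 -0.0182  0.0027  0.0264  0.0287] across [-0.0196  0.0128  0.0215] z [0.1687 0.1919 0.2419] px 265 287 169 203
tab 104 along [-0.0018 -0.0017  0.0046  0.0114  0.0116] across [-0.0097  0.0118  0.0152] z [0.2069 0.2273 0.2431] px 273 279 169 188
rail 1217 along [-0.2343 -0.2246 -0.0284  0.2023  0.2132] across [-0.0162  0.0001  0.047 ] z [0.1695 0.1731 0.1762] px 170 367 185 209
[[-0.962  0.271 -0.   ]
 [ 0.271  0.962 -0.002]
 [-0.    -0.002 -1.   ]]
```

Both views agree. Along the rail from y=0, the carriage is at +4 mm and the orange notch at -141 mm, so the travel is about 145 mm. I move the shut fingers, tool x along the rail, to above the +y side of the tab.

Call:
send_rows(moves=[[0, -0.04, -0.03, -0.02, 5.4], [0, -0.08, -0.06, -0.04, 10.8], [0, -0.12, -0.09, -0.04, 16.2], [0, -0.16, -0.12, -0.04, 21.6], [0, -0.2, -0.15, -0.04, 27], [0, -0.24, -0.18, -0.04, 32.4], [0, -0.28, -0.21, -0.04, 37.8], [0, -0.32, -0.24, -0.04, 43.2], [0, -0.36, -0.27, -0.04, 48.6], [0, -0.4, -0.3, -0.04, 54], [0, -0.44, -0.33, -0.04, 59.4], [0, -0.47, -0.352, -0.04, 64.4]])

```text
t: 1.6
position: [0.5, 0.0371, 0.2708]
ee_rot: [-2.027, -2.399, 0.001]
ft_force: [1.2, 0.4, 0.7]
opening: 0.0
gripper_force: 0.0
```

Call:
send_rows(moves=[[0, 0, 0, 0, 0], [0, 0, 0, 0, 0]])

```text
t: 1.85
position: [0.4986, 0.0392, 0.2709]
ee_rot: [-2.021, -2.403, 0.001]
ft_force: [-0.4, 0.6, -0.3]
opening: -0.001
gripper_force: 0.0
```

```bash
cat >> h.py <<'E'
def tool(s):
    from scipy.spatial.transform import Rotation as R
    d=np.array([-.1725,.985]);n=np.array([.985,.1725]);p=np.array(s["position"])
    M=R.from_rotvec(s["ee_rot"]).as_matrix()
    q=p[:2]-[.5055,0];print("t",s["t"],"along",round(q@d,4),"across",round(q@n,4),"z",p[2].round(4),"open",s["opening"],"F along/across/z",np.round([s["ft_force"][:2]@d,s["ft_force"][:2]@n,s["ft_force"][2]],2));print(M.round(3))
E
python3 - <<'E'
from h import *
from bench import readout,read_camera
tool(readout.get_state())
a=[read_camera(n)["frame"] for n in("scene","wrist")]
i=np.hstack([cv2.resize(a[0][90:270,150:390],(400,300)),cv2.resize(a[1],(400,300))])
cv2.imwrite("pics/a.png",i[:,:,::-1])
E
```

```text
t 1.85 along 0.0398 across -0.0001 z 0.2709 open -0.0014154390642868615 F along/across/z [ 0.7  -0.29 -0.28]
[[-0.172  0.985 -0.002]
 [ 0.985  0.172  0.   ]
 [ 0.001 -0.002 -1.   ]]
```

View pics/a.png

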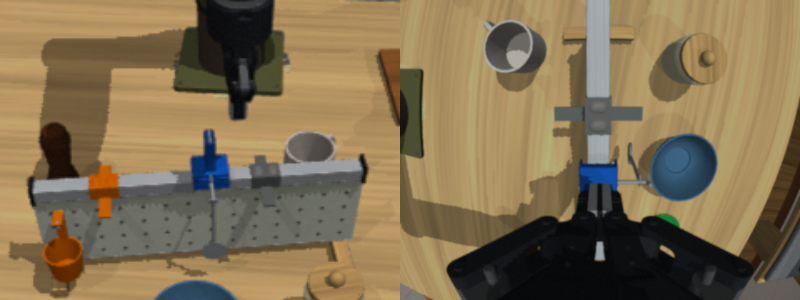

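Pose as intended: tool x lies along the rail, across offset 0. The picture shows the carriage unmoved, with the closed fingers above its +y side. Next I descend and push to just short of the hump.

Call:
send_rows(moves=[[0, 0, 0, 0.022, 0], [0, 0, 0, 0.044, 0], [0, 0, 0, 0.065, 0], [0, 0, 0, 0.065, 0]])

```text
t: 2.45
position: [0.4973, 0.0398, 0.2051]
ee_rot: [-2.018, -2.404, 0.004]
ft_force: [-0.4, 0.4, -0.1]
opening: 0.001
gripper_force: 0.0
```

Call:
send_rows(moves=[[0, -0.007, 0, 0, 0], [0, -0.014, 0, 0, 0], [0, -0.021, 0, 0, 0], [0, -0.028, 0, 0, 0]])

```text
t: 2.95
position: [0.5047, 0.0111, 0.2069]
ee_rot: [2.022, 2.403, 0.002]
ft_force: [-0.3, 1.8, 1.0]
opening: -0.001
gripper_force: 0.7
```

Run:
```python
from h import *
from bench import readout,read_camera
tool(readout.get_state())
measure(read_camera("scene"))
```

```text
t 2.95 along 0.011 across 0.0011 z 0.2069 open -0.0010874206957989594 F along/across/z [1.79 0.05 0.99]
[[-0.171  0.985  0.001]
 [ 0.985  0.171  0.001]
 [ 0.001  0.002 -1.   ]]
dir [-0.17485823  0.98459363] yaw 10.07 o [0.50709295 0.        ]
orange 364 along [-0.1593 -0.157  -0.139  -0.1225 -0.1206] across [-0.0529  0.0098  0.0482] z [0.1543 0.1674 0.1779] px 203 221 189 220
blue 445 along [-0.0296 -0.0275 -0.0065  0.0167  0.0182] across [-0.0187  0.0131  0.0394] z [0.1689 0.1919 0.242 ] px 261 282 169 203
tab 104 along [-0.0125 -0.0122 -0.0058  0.0007  0.0009] across [-0.0112  0.0117  0.0394] z [0.2054 0.2294 0.2573] px 268 275 169 189
rail 1229 along [-0.2342 -0.2248 -0.0033  0.2027  0.2132] across [-0.0176 -0.      0.048 ] z [0.1698 0.173  0.1762] px 170 367 185 210
```

Contact at 1.8 N, and the carriage follows with its centre about 17 mm ahead of the TCP. I push on to about 30 mm before the notch.

Call:
send_rows(moves=[[0, -0.011, 0, 0, 0], [0, -0.022, 0, 0, 0], [0, -0.033, 0, 0, 0], [0, -0.044, 0, 0, 0], [0, -0.055, 0, 0, 0], [0, -0.066, 0, 0, 0], [0, -0.077, 0, 0, 0], [0, -0.088, 0, 0, 0], [0, -0.097, 0, 0, 0], [0, -0.105, 0, 0, 0], [0, -0.105, 0, 0, 0]])

```text
t: 4.38
position: [0.5218, -0.093, 0.2061]
ee_rot: [-2.024, -2.403, 0.002]
ft_force: [-0.2, -0.0, 1.4]
opening: -0.002
gripper_force: 0.0
```

Run:
```python
from h import *
from bench import readout,read_camera
tool(readout.get_state())
for n in("scene","top"): measure(read_camera(n))
```

```text
t 4.375 along -0.0944 across 0.0 z 0.2061 open -0.002099124331679191 F along/across/z [ 0.03 -0.23  1.39]
[[-0.17   0.985 -0.001]
 [ 0.985  0.17  -0.001]
 [-0.001 -0.001 -1.   ]]
dir [-0.17805195  0.98402107] yaw 10.26 o [0.5081152 0.       ]
orange 224 along [-0.1588 -0.1572 -0.1444 -0.1318 -0.1228] across [-0.0508  0.0098  0.0464] z [0.1536 0.1601 0.1776] px 203 220 190 220
blue 436 along [-0.1354 -0.1345 -0.1117 -0.0894 -0.0879] across [-0.0197  0.0112  0.0447] z [0.1696 0.1916 0.2395] px 213 235 173 206
tab 85 along [-0.1177 -0.1169 -0.1111 -0.1045 -0.1032] across [-0.012   0.0102  0.0447] z [0.2076 0.226  0.2495] px 219 226 173 192
rail 1424 along [-0.2339 -0.2244  0.0152  0.2017  0.2132] across [-0.021  -0.0001  0.046 ] z [0.168  0.1731 0.1763] px 170 367 185 214
dir [-0.1743326   0.98468685] yaw 10.04 o [0.5036632 0.       ]
orange none
blue none
tab none
rail 1339 along [-0.0648 -0.0544  0.0754  0.2033  0.2114] across [-0.0132  0.      0.0141] z [0.1696 0.1729 0.1765] px 182 304 216 247
```

The carriage is at about -111 mm, with the notch at -140. From here I go slowly into the hump, watching the force.

Call:
send_rows(moves=[[0, -0.004, 0, 0, 0], [0, -0.007, 0, 0, 0], [0, -0.01, 0, 0, 0], [0, -0.013, 0, 0, 0]])

```text
t: 4.97
position: [0.5236, -0.1035, 0.2062]
ee_rot: [-2.019, -2.402, -0.003]
ft_force: [-2.8, 5.4, 2.2]
opening: -0.0
gripper_force: 3.2
```

Call:
send_rows(moves=[[0, -0.002, 0, 0, 0], [0, -0.004, 0, 0, 0]])

```text
t: 5.22
position: [0.5244, -0.1077, 0.2062]
ee_rot: [-2.02, -2.403, -0.002]
ft_force: [-1.7, 3.9, 0.6]
opening: 0.0
gripper_force: 2.2
```

Call:
send_rows(moves=[[0, -0.002, 0, 0, 0], [0, -0.004, 0, 0, 0]])

```text
t: 5.48
position: [0.5254, -0.113, 0.2062]
ee_rot: [-2.022, -2.404, 0.001]
ft_force: [-2.1, 2.0, 0.1]
opening: 0.003
gripper_force: 0.9
```

Run:
```python
from h import *
from bench import readout,read_camera
tool(readout.get_state())
measure(read_camera("scene"))
```

```text
t 5.475 along -0.1148 across 0.0001 z 0.2062 open 0.0029928489379330123 F along/across/z [ 2.33 -1.73  0.14]
[[-0.171  0.985 -0.001]
 [ 0.985  0.171 -0.   ]
 [-0.    -0.001 -1.   ]]
dir [-0.17888229  0.9838705 ] yaw 10.3 o [0.50746524 0.        ]
orange 64 along [-0.1588 -0.1549 -0.143  -0.1274 -0.1228] across [0.0084 0.03   0.0484] z [0.1543 0.1563 0.1588] px 204 220 208 220
blue 430 along [-0.1548 -0.1529 -0.1318 -0.1087 -0.1076] across [-0.0202  0.0122  0.0565] z [0.1687 0.1916 0.2417] px 204 226 148 207
tab 85 along [-0.1376 -0.1367 -0.1311 -0.1246 -0.123 ] across [-0.0085  0.0109  0.0565] z [0.2059 0.2252 0.28  ] px 205 217 148 193
rail 1511 along [-0.2341 -0.2241  0.0081  0.2017  0.2131] across [-0.0179  0.0002  0.0473] z [0.1674 0.1729 0.1765] px 170 367 185 214
```

Force is easing from about 6 N to 2 N, so the carriage is near the crest at about -131. A few more mm in small steps.

Call:
send_rows(moves=[[0, -0.0015, 0, 0, 0], [0, -0.003, 0, 0, 0]])

```text
t: 5.78
position: [0.5266, -0.1162, 0.2064]
ee_rot: [2.022, 2.403, -0.0]
ft_force: [-0.9, 0.2, -0.4]
opening: 0.0
gripper_force: 0.2
```

Run:
```python
from h import *
from bench import readout,read_camera
tool(readout.get_state())
measure(read_camera("scene"))
```

```text
t 5.775 along -0.1181 across 0.0007 z 0.2064 open 5.75988573135647e-05 F along/across/z [ 0.39 -0.83 -0.35]
[[-0.171  0.985  0.001]
 [ 0.985  0.171 -0.001]
 [-0.001  0.001 -1.   ]]
dir [-0.17397998  0.9847492 ] yaw 10.02 o [0.50762093 0.        ]
orange 47 along [-0.1566 -0.1537 -0.1431 -0.1262 -0.1229] across [0.0082 0.0255 0.0475] z [0.154  0.1565 0.1582] px 205 220 208 220
blue 431 along [-0.1586 -0.157  -0.1347 -0.1123 -0.1102] across [-0.0218  0.0129  0.0377] z [0.1696 0.1917 0.2402] px 203 224 173 207
tab 83 along [-0.1416 -0.1402 -0.1348 -0.1284 -0.1277] across [-0.0121  0.0116  0.0377] z [0.206  0.223  0.2428] px 209 215 173 193
rail 1522 along [-0.2342 -0.223   0.0041  0.2005  0.2134] across [-0.0232  0.0002  0.0484] z [0.1675 0.1728 0.1764] px 170 367 185 217
```

Call:
send_rows(moves=[[0, -0.001, 0, 0, 0], [0, -0.002, 0, 0, 0], [0, -0.002, 0, 0, 0]])

```text
t: 6.2
position: [0.5267, -0.1179, 0.2064]
ee_rot: [2.022, 2.404, 0.0]
ft_force: [0.4, 0.0, 0.9]
opening: 0.001
gripper_force: 0.0
```

Run:
```python
from h import *
from bench import readout,read_camera
tool(readout.get_state())
measure(read_camera("scene"))
```

```text
t 6.2 along -0.1197 across 0.0005 z 0.2064 open 0.0009114218281619269 F along/across/z [-0.03  0.38  0.87]
[[-0.171  0.985  0.   ]
 [ 0.985  0.171 -0.   ]
 [-0.     0.    -1.   ]]
dir [-0.17932795  0.9837893 ] yaw 10.33 o [0.50750476 0.        ]
orange 52 along [-0.1569 -0.1534 -0.1343 -0.1243 -0.1208] across [0.0085 0.0258 0.0483] z [0.154  0.156  0.1586] px 205 221 208 220
blue 433 along [-0.1636 -0.1615 -0.1392 -0.1171 -0.1149] across [-0.022   0.0117  0.0522] z [0.169  0.1916 0.2408] px 200 222 173 207
tab 92 along [-0.1458 -0.1449 -0.1393 -0.1322 -0.1297] across [-0.0119  0.0105  0.0522] z [0.2063 0.2254 0.2427] px 206 213 173 193
rail 1512 along [-0.2342 -0.2239  0.0057  0.201   0.2134] across [-0.0194  0.0003  0.0471] z [0.1678 0.173  0.1763] px 170 367 185 216
```

The carriage moved 4.5 mm while the finger moved 1.6, and the force is zero: it snapped in at about -139. I take the hand away, back and then up.

Call:
send_rows(moves=[[0, 0.01, 0, 0, 0], [0, 0.025, 0, 0, 0], [0, 0.04, 0, 0, 0], [0, 0.05, 0, -0.03, 0], [0, 0.06, 0, -0.07, 0], [0, 0.09, 0, -0.1, 0], [0, 0.13, 0, -0.12, 0], [0, 0.17, 0, -0.12, 0], [0, 0.17, 0, -0.12, 0], [0, 0.17, 0, -0.12, 0]])

```text
t: 7.5
position: [0.4971, 0.0501, 0.3262]
ee_rot: [2.021, 2.405, -0.001]
ft_force: [-0.5, 0.3, -1.0]
opening: -0.002
gripper_force: 0.0
```

Run:
```python
from h import *
from bench import readout,read_camera
tool(readout.get_state())
f=[]
for n in("scene","top"):
    c=read_camera(n);measure(c);f.append(c["frame"])
i=np.hstack([cv2.resize(f[0][150:320,150:390],(400,283)),cv2.resize(f[1][130:300,170:410],(400,283))])
cv2.imwrite("pics/end.png",i[:,:,::-1])
```

```text
t 7.5 along 0.0508 across 0.0003 z 0.3262 open -0.002009213418698931 F along/across/z [ 0.34 -0.47 -0.96]
[[-0.172  0.985 -0.   ]
 [ 0.985  0.172 -0.001]
 [-0.001 -0.    -1.   ]]
dir [-0.17791107  0.9840466 ] yaw 10.25 o [0.5070108 0.       ]
orange 52 along [-0.157  -0.1536 -0.1343 -0.1242 -0.1207] across [0.0083 0.0255 0.0473] z [0.1532 0.1561 0.1586] px 205 221 208 220
blue 475 along [-0.1637 -0.1616 -0.1374 -0.117  -0.1148] across [-0.0199  0.0116  0.021 ] z [0.1703 0.192  0.2414] px 200 222 172 207
tab 106 along [-0.1458 -0.1449 -0.138  -0.1327 -0.1322] across [-0.0132  0.011   0.0148] z [0.2064 0.2294 0.243 ] px 206 213 172 193
rail 1392 along [-0.2344 -0.2238  0.0012  0.2016  0.213 ] across [-0.0224 -0.      0.0484] z [0.1696 0.173  0.1761] px 170 367 185 216
dir [-0.18102223  0.983479  ] yaw 10.43 o [0.5026734 0.       ]
orange 76 along [-0.148  -0.1476 -0.1397 -0.1351 -0.1346] across [-0.0483 -0.0345  0.0446] z [0.1529 0.1557 0.1588] px 331 344 196 236
blue 156 along [-0.1633 -0.161  -0.1284 -0.1188 -0.1185] across [-0.0184  0.0028  0.0175] z [0.1886 0.1919 0.2421] px 328 348 204 223
tab 18 along [-0.1471 -0.147  -0.1362 -0.1352 -0.135 ] across [-0.0124  0.0036  0.0132] z [0.2394 0.2417 0.2433] px 339 345 205 218
rail 1055 along [-0.2361 -0.2301 -0.0804  0.0216  0.0315] across [-0.0126  0.0003  0.0551] z [0.1695 0.1727 0.176 ] px 263 381 190 233
```

View pics/end.png

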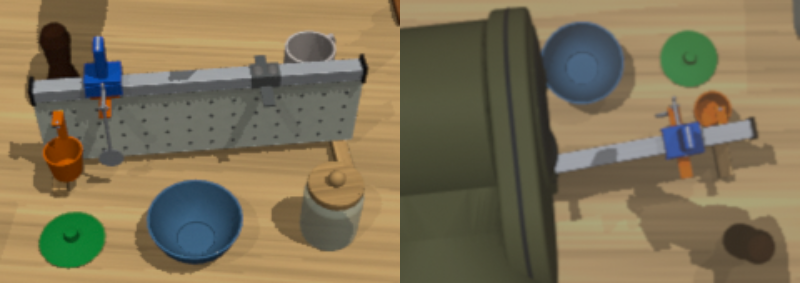

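The picture shows the carriage sitting over the orange clip (scene crop (102,80), top crop (683,140)), with everything else where it stood. It measures -139 to -141 mm against the notch at -140, unchanged since I backed off.

```bash
python3 -c "
from bench import robot
print(robot.job_done())"
```

```text
the job is handed in; nothing more can be done
None
```

The carriage clicked into the orange clip's notch and measured within about 1 mm of it after the hand was withdrawn; the other things on the counter look unmoved, and the job is handed in at about 7.6 s.

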